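Turn the row of potted succulents round into the fresh tray

TASK

So that the plants get even light, move the four potted succulents from the dark tray into the white divided tray, one in the middle of each compartment, with their order reversed: as seen from the robot, the plant now leftmost goes to the rightmost compartment, the second from the left to the second from the right, and so on. Leave all four standing upright on the tray floor; do not tip or drop any of them.

Things in the scene. Friction and masses are not known exactly. Their poses are not given: they have to be found in the camera images.
- old_tray: Fixed dark-brown wooden tray, 84 (x) by 376 mm (y), floor 12 mm thick, low rim up to 16 mm above the table, where the four pots stand in a row at the start. Origin: centre of its underside, on the table; z up; y runs along the row, roughly to the robot's left (turned at most 7 degrees from it), x across the row, away from the robot. The four places are at y = -135, -45, +45, +135 mm, x = 0.
- new_tray: Fixed white-painted wooden tray of the same outline, 84 (x) by 376 mm (y), empty at the start, divided by three 8 mm laths into four compartments in a row. Floor 12 mm, rim and laths 26 mm above the table. Origin: centre of its underside, on the table; axes as for the dark tray (y along the row, roughly to the robot's left). Compartment centres at y = -135, -45, +45, +135 mm, x = 0; each is 72 mm (x) by about 81 mm (y) inside. Which tray is nearer the robot varies.
- pot_terracotta: Loose small orange-brown terracotta plant pot with a dark green ball cactus, rigid, 0.10 to 0.21 kg. Base 38 mm across, widening to a straight cylindrical collar 50 mm across from 30 to 50 mm above its base (grip it there, from above); the plant is within the collar's outline and ends at most 73 mm above the base. Origin: centre of the underside, z up; its yaw means nothing.
- pot_white: Loose small white plant pot with three small green columns, rigid, 0.10 to 0.21 kg. Base 38 mm across, widening to a straight cylindrical collar 50 mm across from 30 to 50 mm above its base (grip it there, from above); the plant is within the collar's outline and ends at most 73 mm above the base. Origin: centre of the underside, z up; its yaw means nothing.
- pot_blue: Loose small blue plant pot with a green star-shaped rosette, rigid, 0.10 to 0.21 kg. Base 38 mm across, widening to a straight cylindrical collar 50 mm across from 30 to 50 mm above its base (grip it there, from above); the plant is within the collar's outline and ends at most 73 mm above the base. Origin: centre of the underside, z up; its yaw means nothing.
- pot_yellow: Loose small yellow plant pot with a lime rosette with a pink bud, rigid, 0.10 to 0.21 kg. Base 38 mm across, widening to a straight cylindrical collar 50 mm across from 30 to 50 mm above its base (grip it there, from above); the plant is within the collar's outline and ends at most 73 mm above the base. Origin: centre of the underside, z up; its yaw means nothing.
- mat_terracotta: Fixed orange-brown terracotta round mat, 70 mm across, 3 mm thick, on the floor of the dark tray under the pot of the same colour; it stays there and shows where that pot came from. Origin: centre of its underside, 12 mm above the table; top 15 mm above the table.
- mat_white: Fixed white round mat, 70 mm across, 3 mm thick, on the floor of the dark tray under the pot of the same colour; it stays there and shows where that pot came from. Origin: centre of its underside, 12 mm above the table; top 15 mm above the table.
- mat_blue: Fixed blue round mat, 70 mm across, 3 mm thick, on the floor of the dark tray under the pot of the same colour; it stays there and shows where that pot came from. Origin: centre of its underside, 12 mm above the table; top 15 mm above the table.
- mat_yellow: Fixed yellow round mat, 70 mm across, 3 mm thick, on the floor of the dark tray under the pot of the same colour; it stays there and shows where that pot came from. Origin: centre of its underside, 12 mm above the table; top 15 mm above the table.

How it is judged:
By the outcome, as a careful person would: the job done as asked, in the order asked, and still so for the second after the job is handed in, with the robot touching nothing.
It also fails if it takes over 96 s, if anything falls off the work surface, if the arm or the gripper's body presses on something with over 40 N, if the wrist force passes 120 N, or if a joint passes its speed limit or range.

ROBOT

A 6-joint arm with a two-finger parallel gripper is mounted at the origin on the work surface. World frame = base frame: x ahead of the robot, y to its left, z up, the work surface at z = 0. Lengths are in m, angles in degrees, forces in N, time in s.
With the tool pointing down it reaches from about 0.4 to 0.825 m from the base axis. Payload 7 kg.
Tool frame: the origin (TCP) lies between the finger pads; the fingertips stand 11 mm ahead of it and the grasp point (between the pads) lies 8 mm behind it; z points along the fingers, y is the direction in which the jaws open and shut (so a half turn about z gives the same grasp; the last joint's range is limited). The gripper opens to 88 mm and grips with 3 to 60 N. Pads are 19 mm wide; open, the fingers measure 130 mm over their backs; the gripper's body (78 mm by 193 mm) begins 47 mm behind the grasp point.
Start: joints at [92.137, 20.546, 0.682, 0, -70.136, -16.507], TCP at [0.168, 0.654, 0.215] pointing down, gripper open.
Joint ranges: [-176.03, 176.03], [-82.01, 121.73], [-58.28, 71.71], [-173.87, 95.51], [-174.79, -0.11], [-173.66, 173.66]. Speed limits (degrees/s): [136.94, 136.94, 172.46, 180, 180, 180].

INTERFACE

Orientations are given as [roll, pitch, yaw] about the fixed x, y, z axes, in that order (R = Rz(yaw) Ry(pitch) Rx(roll)).
In Python, from plant import r gives the robot as it stands.
- The arm moves only by the shell command python3 -m inch 'ROWS' [OPENING] [FORCE]. ROWS is JSON, a list of rows, each an object of numbers: "x", "y", "z": the shift along the tool's x, y, z as a fraction of full scale; "yaw": the turn about the tool's z as a fraction of full scale. In form: [{"x": .., "y": .., "z": .., "yaw": ..}, ...]. A call has 1 to 5 rows; each row shifts and turns the pose as measured when the row begins, along the tool's axes as they then stand; what a row does not reach is not made up. Full scale, the value 1, is 0.025 m for a shift and 4 degrees for a turn. A row lasts 1/12 s, in which the tool goes at most 41.7 mm and 7.16 degrees, less where a joint would pass 70% of its speed; a pose out of reach is approached as far as the arm can. A call with a number of a shift or a turn outside -1 to 1 is refused whole. A call with a gripper value outside its range is refused whole. OPENING is the opening, from -1 (shut) to 1 (fully open), set as the call begins (- or left out, the last holds). The fingers move at their own pace and stop on an object; FORCE is the grip in N (left out, the last holds). Time passes only in rows, so rows that do not move let the fingers close. It gives the time, the measured TCP pose, the force and the opening at its end, in the units of the state.
- r.get_state(): the state, without advancing time (a new reading comes with each control period).
- r.capture(name): name is "scene" or "top"; returns (picture, depth): 400x640x3 uint8, red, green, blue; 400x640 float32, m along the optical axis (not along the pixel's ray), 0 where there is no reading.
- r.camera_info(name): a dict with "mtx" (3x3 intrinsics, pixels), "pose" (4x4, takes a point from camera to world coordinates). Camera axes: x right, y down, z forward; pixel columns grow to the right and rows downward; lengths in m; the calibration is good to about 2 mm. A picture is of the moment at which its call begins. camera_info takes no time and is no camera call.
- r.close_job(): hands the job in, once; it reports no verdict.
The state is a dict: "time_s": time; "joints": joint angles; "qd": joint speeds; "joint_torque": joint torques, N m; "tcp_pos": TCP position; "eef_rot": TCP orientation; "contact_force": force on the tool from outside, world axes, zero at the start; "moment": the same for the moment, N m; "gripper_width": finger opening in m.
Only numpy, scipy, OpenCV 4.12 (cv2) and the standard library are available. Lean on these libraries where they do the work, as an engineer would, in place of code of your own. Each camera call takes 0.05 s, during which the arm holds its last target. There are 200 camera calls.

## Working session

There is one attempt and no reset: what is moved stays moved. The work goes in short steps, Python scripts to look and compute and a shell command to move; the robot and the scene stay as the last step left them, time stands still between calls to the robot, and variables do not carry over. Pictures are saved under pics/ and viewed, about 12 in all and at most 16, crops included, and the job is handed in when it is done.

```bash
ls; mkdir -p pics
python3 - <<'E'
from plant import r
import cv2, numpy as np
s=r.get_state(); print(s)
for n in("scene","top"):
    p,d=r.capture(n); cv2.imwrite(f"pics/{n}0.png",p[:,:,::-1]); np.save(f"pics/{n}0d.npy",d)
    i=r.camera_info(n); print(n,np.round(i["mtx"],1).tolist(),np.round(i["pose"],4).tolist())
E
```

```text
pics
{'time_s': 0.0, 'joints': array([ 9.21366287e+01,  2.05927671e+01,  6.34559073e-01, -1.98019002e-02,
       -7.01358436e+01, -1.65040283e+01]), 'qd': array([ 0.00789927,  0.03629702,  0.02007074,  0.13894193, -0.06068633,
       -0.01644113]), 'joint_torque': array([-8.07803626e-04, -5.82713842e+01,  2.93068850e+01,  6.99778005e+00,
        7.14774389e-03, -1.51418249e-04]), 'tcp_pos': array([0.16742986, 0.6533888 , 0.21441463]), 'eef_rot': array([ 1.79904535e+02, -8.87294614e-03, -1.43741359e+01]), 'contact_force': array([-0.22202463,  0.52693564, -0.25190039]), 'moment': array([-0.02635225, -0.01071411, -0.0095041 ]), 'gripper_width': 0.08750273297832994}
scene [[408.7, 0.0, 318.0], [0.0, 408.7, 197.5], [0.0, 0.0, 1.0]] [[0.4306, 0.6123, -0.663, 0.9881], [0.9025, -0.2907, 0.3177, -0.2374], [0.0018, -0.7352, -0.6778, 0.4926], [0.0, 0.0, 0.0, 1.0]]
top [[400.7, 0.0, 321.2], [0.0, 400.7, 193.7], [0.0, 0.0, 1.0]] [[0.0171, -0.9876, 0.1563, 0.448], [-0.9997, -0.0192, -0.0119, -0.003], [0.0148, -0.156, -0.9876, 0.7967], [0.0, 0.0, 0.0, 1.0]]
```

View pics/top0.png

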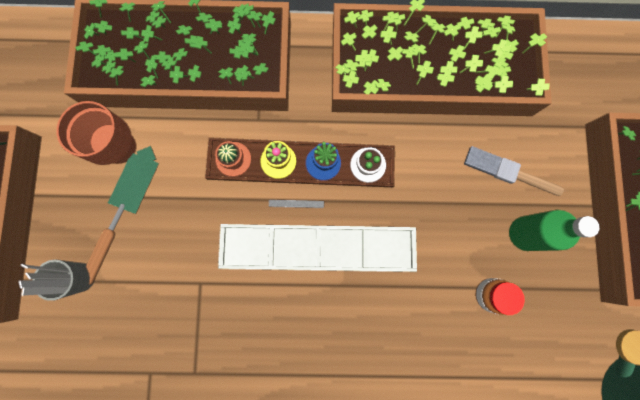

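View pics/scene0.png

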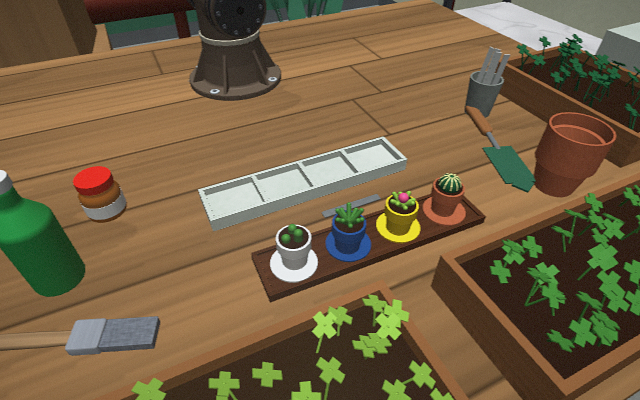

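Top view: pots at about (229,155) terracotta, (277,155) yellow, (324,155) blue and (369,160) white, left to right. The white tray's corners are (220,227), (414,227), (416,270), (220,270). The scene view agrees. Next I measure both trays and the pots with depth from both cameras.

```bash
cat > m.py <<'E'
import numpy as np, cv2
from scipy.optimize import least_squares
def cloud(r,n,d):
    i=r.camera_info(n);K=np.array(i["mtx"]);P=np.array(i["pose"])
    v,u=np.mgrid[:400,:640]
    c=np.stack([(u-K[0,2])/K[0,0]*d,(v-K[1,2])/K[1,1]*d,d],-1)
    w=c@P[:3,:3].T+P[:3,3]; w[d==0]=np.nan
    return w
def pix(r,n,p):
    i=r.camera_info(n);c=np.linalg.inv(i["pose"])@np.append(p,1);q=np.array(i["mtx"])@c[:3];return q[:2]/q[2]
# pot pixels by hue: name -> hsv lo,hi
C={'terracotta':((4,110,60),(14,255,255)),'yellow':((24,150,120),(33,255,255)),'blue':((100,120,40),(120,255,255)),'white':((0,0,140),(180,45,255))}
E
python3 - <<'E'
from m import *
from plant import r
W={}
for n in("top","scene"):
    d=np.load(f"pics/{n}0d.npy");im=cv2.imread(f"pics/{n}0.png");hsv=cv2.cvtColor(im,cv2.COLOR_BGR2HSV);w=cloud(r,n,d);W[n]=w
    print(n,"table z",np.nanmedian(w[280:300,200:400,2]) if n=="top" else np.nanmedian(w[130:150,100:180,2]))
    X,Y,Z=w[...,0],w[...,1],w[...,2]
    near=(X>.25)&(X<.65)&(Y>-.25)&(Y<.3)
    white=near&(hsv[...,1]<60)&(hsv[...,2]>110)&(X<.47)&(Z>.004)
    for nm,m in(("floor",white&(Z<.018)),("rim",white&(Z>.0215)&(Z<.032))):
        p=w[m]; (c,sz,a)=cv2.minAreaRect((p[:,:2]*1000).astype(np.float32)); print(" new",nm,len(p),np.round(c,1),np.round(sz,1),round(a,1),"z",np.median(p[:,2]).round(4))
    dark=near&(hsv[...,2]<90)&(Z<.025)&(Z>.006)&(X>.44)&(X<.6)
    p=w[dark]; (c,sz,a)=cv2.minAreaRect((p[:,:2]*1000).astype(np.float32)); print(" old",len(p),np.round(c,1),np.round(sz,1),round(a,1))
    for y0 in(.19,.1,.0,-.1):
        pass
    m=near&(Z>.036)&(Z<.1)&(X>.44)&(X<.6)
    k,l,st,ce=cv2.connectedComponentsWithStats(m.astype(np.uint8))
    for j in range(1,k):
        if st[j,4]>60:
            p=w[l==j]; q=p[(p[:,2]>.046)&(p[:,2]<.066)]
            f=lambda t:np.hypot(q[:,0]-t[0],q[:,1]-t[1])-.025
            s=least_squares(f,q[:,:2].mean(0),loss="soft_l1",f_scale=.001)
            print(" pot px",ce[j].round(),len(q),"mean",p[:,:2].mean(0).round(4),"circ",s.x.round(4),"zmax",p[:,2].max().round(4))
    for nm,(lo,hi) in C.items():
        mm=(cv2.inRange(hsv,lo,hi)>0)&near&(Z>.009)&(Z<.021)&(X>.44)&(X<.6)
        q=w[mm]
        if len(q)>20:
            c,R=cv2.minEnclosingCircle((q[:,:2]*1000).astype(np.float32)); print(" mat",nm,len(q),np.round(c,1),round(R,1),np.median(q[:,2]).round(4))
E
python3 -c "
import cv2
i=cv2.imread('pics/top0.png')[120:290,190:435];cv2.imwrite('pics/top0c.png',cv2.resize(i,None,fx=3.2,fy=3.2,interpolation=2))"
```

```text
top table z -0.00023389688616293203
 new floor 3557 [450.5  -7.8] [ 39.3 361.1] 0.1 z 0.0119
 new rim 1107 [446.7  -7.8] [376.1  45. ] 89.9 z 0.0257
 old 155 [597.3  30.8] [368.6   8.5] 89.1
 mat terracotta 537 [597.9  29.5] 186.9 0.0155
 mat white 5641 [473.9  -7.6] 183.0 0.012
scene table z 0.00046069986268254537
 new floor 2966 [447.3  -8.4] [ 45.3 359.9] 0.0 z 0.0123
 new rim 981 [444.5  -9.4] [376.3  50.6] 90.0 z 0.0257
 old 264 [521.   6.] [330.  157.7] 90.0
 mat terracotta 359 [597.9   2.9] 162.0 0.0154
 mat white 2873 [462.1  -8.2] 180.5 0.0122
```

View pics/top0c.png

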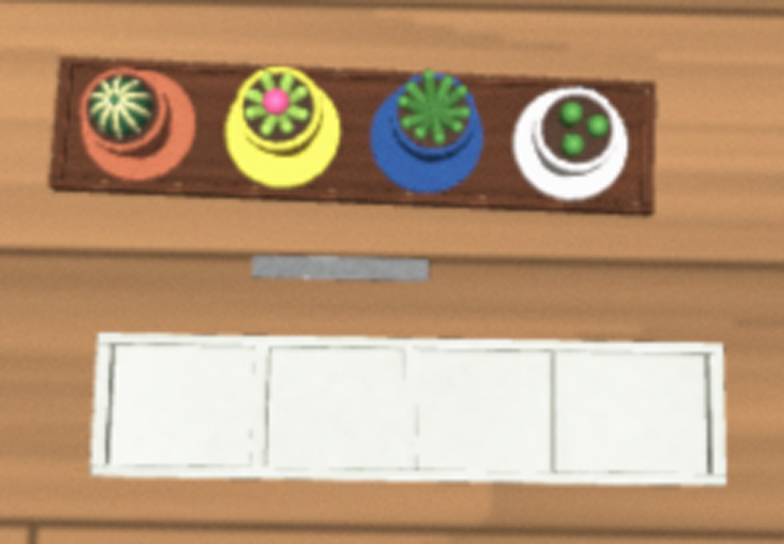

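The crop shows the white tray's corners at crop px (100,335), (722,343), (726,484) and (92,474). My x windows were wrong because the trays lie farther out, so I redo the fit.

Run:
```python
from m import *
from plant import r
for n in("top","scene"):
    d=np.load(f"pics/{n}0d.npy");im=cv2.imread(f"pics/{n}0.png");hsv=cv2.cvtColor(im,cv2.COLOR_BGR2HSV);w=cloud(r,n,d)
    X,Y,Z=w[...,0],w[...,1],w[...,2]; print(n)
    near=(X>.33)&(X<.70)&(Y>-.25)&(Y<.3)
    rect=lambda m:cv2.minAreaRect((w[m][:,:2]*1000).astype(np.float32))
    a=near&(X<.535)
    for nm,m in(("floor",a&(Z>.008)&(Z<.016)),("rim",a&(Z>.0225)&(Z<.029)),("all",a&(Z>.008)&(Z<.03))):
        if nm!="floor" or 1:
            m=m&(hsv[...,1]<60); print(" new",nm,m.sum(),[np.round(t,1) for t in rect(m)],np.median(Z[m]).round(4))
    b=near&(X>.54)&(Z>.007)&(Z<.02); k,l,st,ce=cv2.connectedComponentsWithStats(b.astype(np.uint8)); j=1+np.argmax(st[1:,4]); print(" old",st[j,4],[np.round(t,1) for t in rect(l==j)])
    m=near&(X>.54)&(Z>.045)&(Z<.1)
    k,l,st,ce=cv2.connectedComponentsWithStats(m.astype(np.uint8))
    for j in range(1,k):
        if st[j,4]>60:
            p=w[l==j]; q=p[(p[:,2]>.046)&(p[:,2]<.066)]
            # outer wall points: fit circle of radius 25 mm to hull
            h=cv2.convexHull((q[:,:2]*1000).astype(np.float32))[:,0]/1000
            s=least_squares(lambda t:np.hypot(h[:,0]-t[0],h[:,1]-t[1])-.025,h.mean(0),loss="soft_l1",f_scale=.001)
            print(" pot px",ce[j].round(),len(q),"circ",s.x.round(4),"zmax",p[:,2].max().round(4),"rimz",np.percentile(p[:,2],[10,50]).round(4))
    for nm,(lo,hi) in C.items():
        q=w[(cv2.inRange(hsv,lo,hi)>0)&near&(Z>.0135)&(Z<.018)&(X>.54)]
        if len(q)>20:
            c,R=cv2.minEnclosingCircle((q[:,:2]*1000).astype(np.float32)); print(" mat",nm,len(q),np.round(c,1),round(R,1),np.median(q[:,2]).round(4))
```

```text
top
 new floor 6441 [array([466.9,  -7.7]), array([ 72.2, 361.1]), np.float64(0.1)] 0.0119
 new rim 2062 [array([466.8,  -7.8]), array([ 84. , 376.1]), np.float64(0.1)] 0.0257
 new all 8666 [array([466.8,  -7.8]), array([ 84. , 376.1]), np.float64(0.1)] 0.0125
 old 5447 [array([636.5,  29.8]), array([376.3,  84.8]), np.float64(88.7)]
 pot px [229. 155.] 251 circ [0.6367 0.1634] zmax 0.0887 rimz [0.0611 0.067 ]
 pot px [277. 154.] 241 circ [0.6393 0.0727] zmax 0.0873 rimz [0.0628 0.0665]
 pot px [325. 156.] 194 circ [ 0.6376 -0.018 ] zmax 0.0883 rimz [0.0632 0.0714]
 pot px [369. 161.] 289 circ [ 0.6302 -0.1022] zmax 0.0851 rimz [0.063 0.066]
 mat terracotta 1812 [634.6  29.9] 191.2 0.0155
 mat yellow 89 [639.4  78.1] 38.6 0.015
 mat blue 349 [634.7 -14.6] 34.3 0.0152
 mat white 335 [ 633.  -104.9] 36.2 0.0154
scene
 new floor 4527 [array([466.4,  -9.7]), array([ 83.6, 375.4]), np.float64(0.0)] 0.0122
 new rim 2036 [array([463.7,  -9.3]), array([ 89.1, 376.3]), np.float64(0.1)] 0.0257
 new all 7718 [array([463.8,  -9.3]), array([ 89.3, 376.4]), np.float64(0.2)] 0.0134
 old 7179 [array([634.8,  28.3]), array([376.6,  86.2]), np.float64(88.6)]
 pot px [447. 190.] 446 circ [0.635  0.1609] zmax 0.0873 rimz [0.0511 0.0656]
 pot px [400. 208.] 527 circ [0.6378 0.0703] zmax 0.0862 rimz [0.0516 0.0653]
 pot px [348. 225.] 561 circ [ 0.6365 -0.0203] zmax 0.0875 rimz [0.0528 0.0658]
 pot px [293. 242.] 674 circ [ 0.6284 -0.1043] zmax 0.0842 rimz [0.0521 0.0653]
 mat terracotta 1941 [637.1  28.2] 191.0 0.0156
 mat yellow 512 [626.4  87.2] 52.6 0.0151
 mat blue 565 [633.8 -17.2] 35.1 0.015
 mat white 765 [624.7 -95.7] 47.9 0.0151
```

```bash
python3 - <<'E'
from m import *
from plant import r
for n in("top","scene"):
    w=cloud(r,n,np.load(f"pics/{n}0d.npy")).reshape(-1,3); w=w[~np.isnan(w[:,0])]
    for a,b in((.68,.72),(.72,.74),(.74,.78),(.78,.85)):
        q=w[(w[:,0]>a)&(w[:,0]<b)&(abs(w[:,1])<.28)]; print(n,"x",a,b,"zmax",q[:,2].max().round(3) if len(q) else None)
    for y in(.25,.3,.4,.5,-.3):
        q=w[(abs(w[:,1]-y)<.05)&(w[:,0]>.3)&(w[:,0]<.72)]; print(n,"y",y,"zmax",q[:,2].max().round(3) if len(q) else None)
E
python3 -m inch '[{"y":0.5,"yaw":1},{"y":1,"yaw":1},{"y":1,"yaw":1},{"y":1,"yaw":1},{"y":1,"yaw":1}]' 1 20
```

```text
top x 0.68 0.72 zmax 0.019
top x 0.72 0.74 zmax 0.006
top x 0.74 0.78 zmax 0.096
top x 0.78 0.85 zmax 0.101
top y 0.25 zmax 0.019
top y 0.3 zmax 0.125
top y 0.4 zmax 0.146
top y 0.5 zmax 0.146
top y -0.3 zmax 0.079
scene x 0.68 0.72 zmax 0.016
scene x 0.72 0.74 zmax 0.003
scene x 0.74 0.78 zmax 0.097
scene x 0.78 0.85 zmax 0.1
scene y 0.25 zmax 0.018
scene y 0.3 zmax 0.125
scene y 0.4 zmax 0.145
scene y 0.5 zmax 0.145
scene y -0.3 zmax 0.078validation failed for argument at $[0]...
```

```bash
python3 -m inch '[{"x":0,"y":0.5,"z":0,"yaw":1},{"x":0,"y":1,"z":0,"yaw":1},{"x":0,"y":1,"z":0,"yaw":1},{"x":0,"y":1,"z":0,"yaw":1},{"x":0,"y":1,"z":0,"yaw":1}]' 1 20
```

```text
time_s: 0.52
tcp_pos: [0.1233, 0.5485, 0.2092]
eef_rot: [179.6, -0.3, -35.3]
contact_force: [-0.7, 0.9, -0.1]
gripper_width: 0.087
```

```bash
python3 -m inch '[{"x":1,"y":0,"z":-0.2,"yaw":0},{"x":1,"y":0,"z":0,"yaw":0},{"x":1,"y":0,"z":0,"yaw":0},{"x":1,"y":0,"z":0,"yaw":0},{"x":1,"y":0,"z":0,"yaw":0}]'
python3 -m inch '[{"x":1,"y":0,"z":0,"yaw":0},{"x":1,"y":0,"z":0,"yaw":0},{"x":1,"y":0,"z":0,"yaw":0},{"x":1,"y":0,"z":0,"yaw":0},{"x":1,"y":0,"z":0,"yaw":0}]'
python3 -m inch '[{"x":1,"y":0,"z":0,"yaw":0},{"x":1,"y":0,"z":0,"yaw":0},{"x":1,"y":0,"z":0,"yaw":0},{"x":1,"y":0,"z":0,"yaw":0},{"x":1,"y":0,"z":0,"yaw":0}]'
python3 -m inch '[{"x":1,"y":0,"z":0,"yaw":0},{"x":1,"y":0,"z":0,"yaw":0},{"x":1,"y":0,"z":0,"yaw":0},{"x":1,"y":0,"z":0,"yaw":0},{"x":1,"y":0,"z":0,"yaw":0}]'
python3 -m inch '[{"x":0,"y":0,"z":0,"yaw":1},{"x":0,"y":0,"z":0,"yaw":1},{"x":0,"y":0,"z":0,"yaw":1},{"x":0,"y":0,"z":0,"yaw":1},{"x":0,"y":0,"z":0,"yaw":1}]'
python3 -m inch '[{"x":0,"y":0,"z":0,"yaw":1},{"x":0,"y":0,"z":0,"yaw":1},{"x":0,"y":0,"z":0,"yaw":1},{"x":0,"y":0,"z":0,"yaw":1},{"x":0,"y":0,"z":0,"yaw":1}]'
python3 -m inch '[{"x":0,"y":0,"z":0,"yaw":1},{"x":0,"y":0,"z":0,"yaw":1},{"x":0,"y":0,"z":0,"yaw":1},{"x":0,"y":0,"z":0,"yaw":0.5}]'
```

```text
time_s: 0.93
tcp_pos: [0.2221, 0.4702, 0.2143]
eef_rot: [179.4, -0.3, -35.1]
contact_force: [-0.5, 0.5, 0.6]
gripper_width: 0.0877
time_s: 1.35
tcp_pos: [0.3279, 0.3929, 0.2141]
eef_rot: [179.4, -0.3, -35.0]
contact_force: [-0.3, 0.8, -0.2]
gripper_width: 0.0878
time_s: 1.77
tcp_pos: [0.4339, 0.3157, 0.2137]
eef_rot: [179.2, -0.2, -35.0]
contact_force: [-0.0, 0.3, -0.4]
gripper_width: 0.0875
time_s: 2.18
tcp_pos: [0.54, 0.2386, 0.2127]
eef_rot: [179.1, -0.2, -35.0]
contact_force: [0.5, 0.5, -0.0]
gripper_width: 0.0879
time_s: 2.6
tcp_pos: [0.5432, 0.2332, 0.2091]
eef_rot: [178.8, -0.5, -56.2]
contact_force: [-0.4, -0.3, 0.4]
gripper_width: 0.0878
time_s: 3.02
tcp_pos: [0.5421, 0.2321, 0.2067]
eef_rot: [178.8, -1.0, -77.3]
contact_force: [-1.0, 0.5, 0.2]
gripper_width: 0.0878
time_s: 3.35
tcp_pos: [0.5409, 0.2315, 0.2049]
eef_rot: [179.0, -1.4, -92.2]
contact_force: [0.1, 0.7, -0.1]
gripper_width: 0.0878
```

```bash
python3 -m inch '[{"x":0.7,"y":-0.97,"z":0.8,"yaw":-0.1},{"x":0.7,"y":-0.97,"z":0.8,"yaw":-0.1},{"x":0.7,"y":-0.97,"z":0.8,"yaw":-0.1},{"x":0.7,"y":-0.97,"z":0.8,"yaw":-0.1},{"x":0,"y":0,"z":0,"yaw":0}]'
python3 - <<'E'
from plant import r
import cv2
p,d=r.capture("scene"); cv2.imwrite("pics/s1.png",cv2.resize(p[60:300,250:550,::-1],None,fx=2.4,fy=2.4))
s=r.get_state();print(s["tcp_pos"],s["eef_rot"],s["qd"].round(2))
E
```

```text
time_s: 3.77
tcp_pos: [0.6374, 0.1568, 0.1226]
eef_rot: [179.0, -1.2, -90.3]
contact_force: [-0.8, 0.6, -1.0]
gripper_width: 0.0875
[0.63668966 0.15785379 0.12409945] [179.09407175  -1.12613064 -90.367955  ] [ 2.31 -3.02  0.35  0.19 -1.41 -2.06]
```

View pics/s1.png

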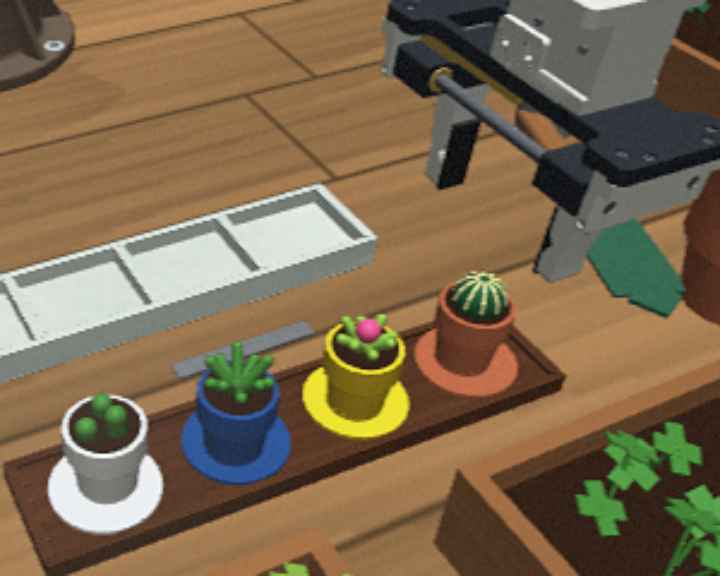

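The gripper straddles the terracotta pot, with its fingertips at crop px (447,188) and (550,275) and the pot at (480,300). I check that against a projection and correct for the tilt.

Run:
```python
from m import *
from plant import r
from scipy.spatial.transform import Rotation as Ro
s=r.get_state();R=Ro.from_euler('xyz',s["eef_rot"],degrees=True).as_matrix();t=s["tcp_pos"]
print(s["tcp_pos"],s["eef_rot"],"tool z",R[:,2].round(4))
for o in((0,.044,.011),(0,-.044,.011),(0,0,.011)):
    print(o,((pix(r,"scene",t+R@o)-[250,60])*2.4).round())
print("pot top",((pix(r,"scene",[.6358,.1622,.088])-[250,60])*2.4).round())
```

```text
[0.63668966 0.15785379 0.12409945] [179.09407175  -1.12613064 -90.367955  ] tool z [-0.0159 -0.0195 -0.9997]
(0, 0.044, 0.011) [446. 210.]
(0, -0.044, 0.011) [536. 291.]
(0, 0, 0.011) [489. 249.]
pot top [485. 277.]
```

Run:
```python
from m import *
from plant import r
p,d=r.capture("scene"); w=cloud(r,"scene",d); print(r.get_state()["tcp_pos"])
m=(abs(w[...,0]-.636)<.08)&(abs(w[...,1]-.158)<.03)&(w[...,2]>.095)&(w[...,2]<.15)
k,l,st,ce=cv2.connectedComponentsWithStats(m.astype(np.uint8))
for j in range(1,k):
    if st[j,4]>30: q=w[l==j]; print(st[j],np.percentile(q,[1,50,99],axis=0).round(4).tolist())
```

```text
[0.63661352 0.15900028 0.12587437]
[427 125  18  13 125] [[0.5781, 0.1441, 0.1362], [0.5918, 0.1493, 0.1437], [0.5941, 0.1657, 0.1499]]
[472 163  23  13 149] [[0.6805, 0.1438, 0.136], [0.6953, 0.147, 0.1439], [0.697, 0.1673, 0.1497]]
```

Run:
```python
from m import *
from plant import r
from scipy.spatial.transform import Rotation as Ro
s=r.get_state();R=Ro.from_euler('xyz',s["eef_rot"],degrees=True).as_matrix();t=s["tcp_pos"];print(t)
p,d=r.capture("scene"); im=p[:,:,::-1].copy(); x0,y0=400,90
im=cv2.resize(im[y0:230,x0:540],None,fx=4,fy=4)
for zz in(-.03,-.01,.011):
  for o in((0,.044,zz),(0,-.044,zz)):
    q=(pix(r,"scene",t+R@o)-[x0,y0]+.5)*4; cv2.circle(im,tuple(int(a) for a in q),3,(0,0,255),-1)
cv2.imwrite("pics/s2.png",im)
w=cloud(r,"scene",d)
for u,v in((432,120),(435,135),(436,130),(480,160),(482,165),(482,172)): print(u,v,w[v,u].round(4))
w=cloud(r,"top",r.capture("top")[1]); m=(abs(w[...,0]-.636)<.12)&(abs(w[...,1]-.158)<.1)&(w[...,2]>.1); print(np.percentile(w[m][:,2],[0,1,50,99]).round(3)); print(r.get_state()["tcp_pos"])
```

```text
[0.63661352 0.15900028 0.12587437]
432 120 [0.584  0.1455 0.1628]
435 135 [0.5918 0.1508 0.1392]
436 130 [0.5928 0.1495 0.1492]
480 160 [0.6885 0.146  0.1596]
482 165 [0.6939 0.1463 0.1549]
482 172 [0.6958 0.1487 0.1434]
[0.139 0.221 0.503 0.573]
[0.63679113 0.16066187 0.12819134]
```

View pics/s2.png

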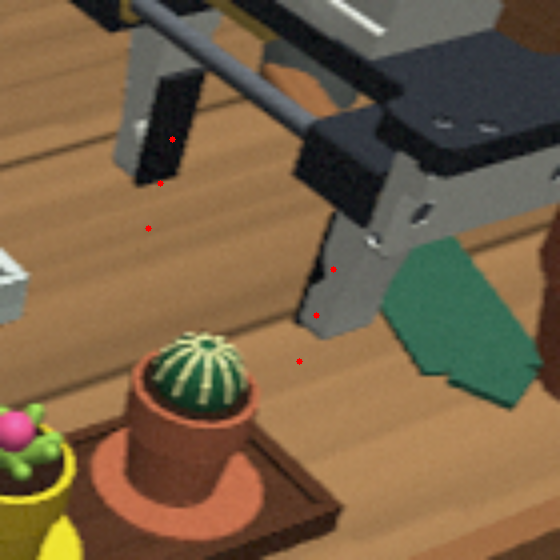

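The red dots, projected from the reported pose, lie about 20 mm below the real fingertips. The reading is also still drifting upward. I let the arm settle and see whether the two come together.

Run:
```python
from m import *
from plant import r
for i in range(8):
    s=r.get_state(); p,d=r.capture("scene"); w=cloud(r,"scene",d)
    m=(abs(w[...,0]-.636)<.08)&(abs(w[...,1]-.158)<.03)&(w[...,2]>.095)&(w[...,2]<.15)
    q=w[m]; print(s["time_s"],s["tcp_pos"].round(4),s["joints"].round(2)[1:3],s["qd"].round(1)[:3],"tip z",np.percentile(q[:,2],[0.5]).round(4),q[:,1].min().round(4),q[:,1].max().round(4))
```

```text
3.9667 [0.6368 0.1607 0.1282] [22.96 -7.8 ] [ 0.9 -1.3  0.3] tip z [0.1396] 0.1464 0.171
4.0167 [0.6368 0.1611 0.1288] [22.9 -7.8] [ 0.5 -0.8  0. ] tip z [0.1401] 0.1462 0.1713
4.0667 [0.6368 0.1614 0.1292] [22.87 -7.79] [ 0.2 -0.4 -0.1] tip z [0.1398] 0.1469 0.1706
4.1167 [0.6368 0.1615 0.1293] [22.86 -7.8 ] [ 0.1 -0.2 -0.1] tip z [0.1406] 0.1466 0.1713
4.1667 [0.6368 0.1615 0.1293] [22.86 -7.8 ] [ 0.1  0.1 -0.1] tip z [0.1405] 0.1475 0.1713
4.2167 [0.6368 0.1614 0.1292] [22.87 -7.8 ] [-0.2  0.2 -0.1] tip z [0.1402] 0.1471 0.1704
4.2667 [0.6368 0.1613 0.129 ] [22.88 -7.8 ] [-0.1  0.3 -0.1] tip z [0.1402] 0.1464 0.1711
4.3167 [0.6368 0.1611 0.1289] [22.89 -7.81] [-0.   0.3 -0. ] tip z [0.1397] 0.1463 0.1703
```

Once settled, the reported TCP z is 0.129, while both the depth and the picture put the fingertips at 0.140. So the tips stand 11 mm above the reported TCP, not 11 mm below it as the text says. I trust the picture and descend in steps, checking as I go.

```bash
cat > chk.py <<'E'
from m import *
from plant import r
import sys
def tip(settle=3):
    for i in range(settle): r.capture("scene")
    s=r.get_state(); p,d=r.capture("scene"); w=cloud(r,"scene",d); t=s["tcp_pos"]
    out=[]
    for sx in(-1,1):
        m=((w[...,0]-t[0])*sx>.036)&((w[...,0]-t[0])*sx<.072)&(abs(w[...,1]-t[1])<.02)&(w[...,2]>t[2]-.012)&(w[...,2]<t[2]+.03)
        q=w[m]; out.append((len(q),np.percentile(q[:,2],1).round(4) if len(q) else None, np.percentile(q[:,1],[2,98]).mean().round(4) if len(q) else None))
    print(round(s["time_s"],2),t.round(4),s["eef_rot"].round(1),"f",s["contact_force"].round(1),"w",round(s["gripper_width"],4),"tips",out)
    return p
if __name__=="__main__":
    p=tip()
    if len(sys.argv)>1: cv2.imwrite(sys.argv[1],cv2.resize(p[50:330,180:540,::-1],None,fx=2.2,fy=2.1))
E
python3 -m inch '[{"x":-0.08,"y":0,"z":0.6,"yaw":0},{"x":-0.08,"y":0,"z":0.8,"yaw":0},{"x":0,"y":0,"z":0.6,"yaw":0},{"x":0,"y":0,"z":0.3,"yaw":0},{"x":0,"y":0,"z":0.1,"yaw":0}]'
python3 chk.py pics/s3.png
```

```text
time_s: 4.78
tcp_pos: [0.6376, 0.1659, 0.0701]
eef_rot: [179.8, -0.8, -90.1]
contact_force: [0.0, -0.5, -0.1]
gripper_width: 0.0874
4.93 [0.6385 0.1662 0.0716] [179.9  -0.7 -90.1] f [0.  0.4 1.4] w 0.0879 tips [(141, np.float64(0.0835), np.float64(0.1629)), (159, np.float64(0.0844), np.float64(0.1635))]
```

View pics/s3.png

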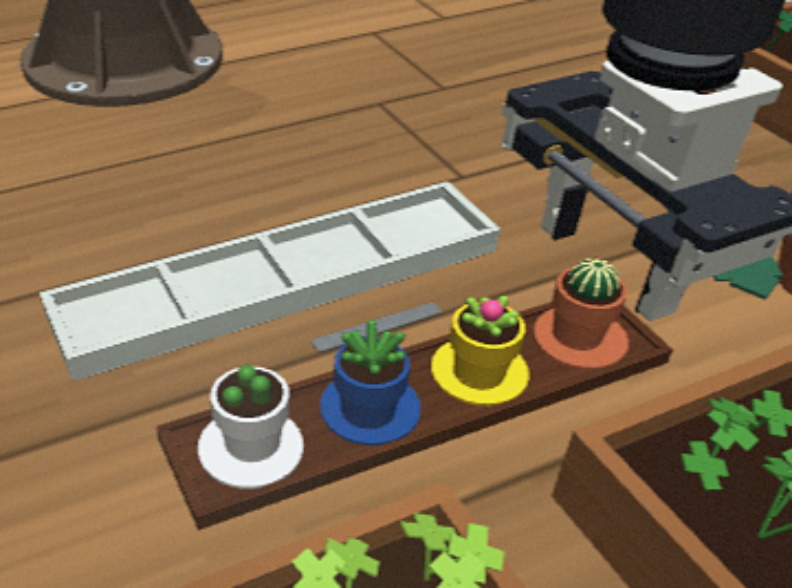

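Tips are at 0.084 against a TCP z of 0.0716, so the +12 mm offset holds. The gripper straddles the terracotta pot at (590,300). I correct by −4 mm in x and −2 mm in y, descend to TCP z 0.025 and grip.

```bash
python3 -m inch '[{"x":0.08,"y":0.16,"z":0.5,"yaw":0},{"x":0,"y":0,"z":0.7,"yaw":0},{"x":0,"y":0,"z":0.4,"yaw":0},{"x":0,"y":0,"z":0.2,"yaw":0},{"x":0,"y":0,"z":0.1,"yaw":0}]'
python3 chk.py
```

```text
time_s: 5.4
tcp_pos: [0.6389, 0.1655, 0.0294]
eef_rot: [-179.5, -0.5, -90.0]
contact_force: [-0.3, -0.7, 0.3]
gripper_width: 0.0878
5.55 [0.6392 0.1656 0.03  ] [-179.5   -0.5  -90. ] f [ 0.3 -0.7 -0.3] w 0.0878 tips [(132, np.float64(0.041), np.float64(0.162)), (131, np.float64(0.0434), np.float64(0.1628))]
```

```bash
python3 -m inch '[{"x":0.08,"y":0.2,"z":0.15,"yaw":0},{"x":0.05,"y":0.1,"z":0.1,"yaw":0},{"x":0,"y":0,"z":0,"yaw":0}]'
python3 chk.py
python3 -m inch '[{"x":0,"y":0,"z":0,"yaw":0},{"x":0,"y":0,"z":0,"yaw":0},{"x":0,"y":0,"z":0,"yaw":0},{"x":0,"y":0,"z":0,"yaw":0},{"x":0,"y":0,"z":0,"yaw":0}]' -1 20
python3 -m inch '[{"x":0,"y":0,"z":0,"yaw":0},{"x":0,"y":0,"z":0,"yaw":0},{"x":0,"y":0,"z":0,"yaw":0},{"x":0,"y":0,"z":0,"yaw":0},{"x":0,"y":0,"z":0,"yaw":0}]'
python3 chk.py pics/s4.png
```

```text
time_s: 5.85
tcp_pos: [0.6321, 0.1626, 0.0249]
eef_rot: [-179.4, -0.4, -90.0]
contact_force: [-0.0, 0.7, 0.2]
gripper_width: 0.0878
6.0 [0.6328 0.1629 0.0253] [-179.3   -0.4  -90. ] f [ 0.1  0.8 -0.5] w 0.0874 tips [(141, np.float64(0.0147), np.float64(0.1593)), (221, np.float64(0.0136), np.float64(0.1624))]
time_s: 6.47
tcp_pos: [0.6334, 0.1632, 0.0256]
eef_rot: [-179.3, -0.3, -90.0]
contact_force: [0.5, -0.1, 0.7]
gripper_width: 0.0601
time_s: 6.88
tcp_pos: [0.6338, 0.1633, 0.0258]
eef_rot: [-179.2, -0.3, -90.0]
contact_force: [0.9, -0.0, -0.1]
gripper_width: 0.0497
7.03 [0.6338 0.1633 0.0257] [-179.3   -0.3  -90. ] f [0.5 0.7 0.3] w 0.0498 tips [(29, np.float64(0.0144), np.float64(0.1537)), (163, np.float64(0.014), np.float64(0.1628))]
```

View pics/s4.png

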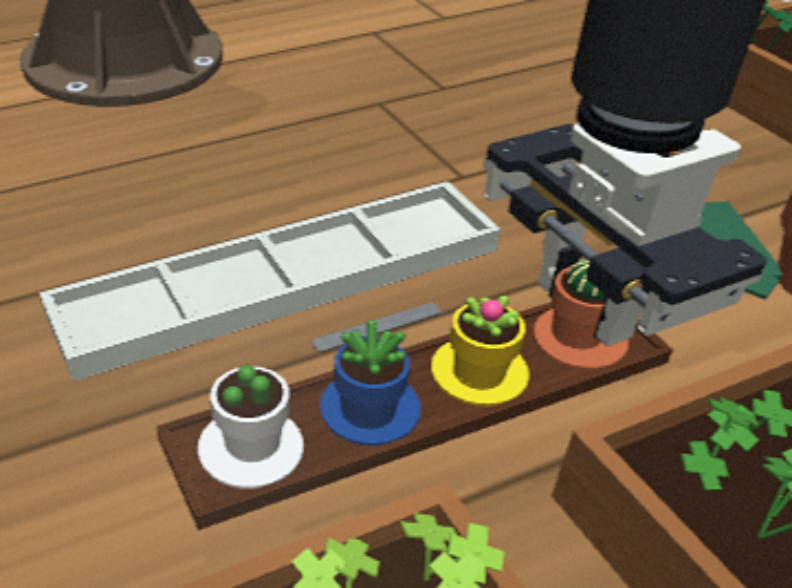

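The gripper holds the terracotta pot by the collar: the width is 49.8 mm for a 50 mm collar. Next I lift and carry it to the rightmost compartment.

```bash
python3 -m inch '[{"x":0,"y":0,"z":-0.3,"yaw":0},{"x":0,"y":0,"z":-0.7,"yaw":0},{"x":0,"y":0,"z":-1,"yaw":0},{"x":0,"y":0,"z":-1,"yaw":0},{"x":0,"y":0,"z":-1,"yaw":0}]' - 25
python3 -m inch '[{"x":0,"y":0.3,"z":-0.7,"yaw":0},{"x":0.4,"y":0.5,"z":-0.2,"yaw":0},{"x":0.8,"y":0.5,"z":0,"yaw":0},{"x":0.9,"y":0.5,"z":0,"yaw":0},{"x":0.9,"y":0.5,"z":0,"yaw":0}]'
python3 -m inch '[{"x":0.9,"y":0.5,"z":0,"yaw":0},{"x":0.9,"y":0.5,"z":0,"yaw":0},{"x":0.9,"y":0.5,"z":0,"yaw":0},{"x":0.9,"y":0.5,"z":0,"yaw":0},{"x":0.9,"y":0.5,"z":0,"yaw":0}]'
python3 -m inch '[{"x":0.9,"y":0.5,"z":0,"yaw":0},{"x":0.9,"y":0.4,"z":0,"yaw":0},{"x":0.6,"y":0.3,"z":0,"yaw":0},{"x":0.3,"y":0.1,"z":0,"yaw":0},{"x":0.1,"y":0,"z":0,"yaw":0}]'
python3 chk.py
```

```text
time_s: 7.5
tcp_pos: [0.6264, 0.1612, 0.1216]
eef_rot: [179.8, -0.7, -90.1]
contact_force: [0.3, 0.6, -2.0]
gripper_width: 0.0495
time_s: 7.92
tcp_pos: [0.571, 0.0893, 0.1541]
eef_rot: [-179.7, -0.5, -89.8]
contact_force: [0.2, 0.0, -2.6]
gripper_width: 0.0495
time_s: 8.33
tcp_pos: [0.5031, -0.0282, 0.1563]
eef_rot: [-179.7, -0.4, -89.8]
contact_force: [0.4, -0.6, -1.2]
gripper_width: 0.0495
time_s: 8.75
tcp_pos: [0.4637, -0.1043, 0.1584]
eef_rot: [-179.8, -0.4, -90.0]
contact_force: [-0.3, 0.2, -2.3]
gripper_width: 0.0496
8.9 [ 0.4649 -0.1031  0.1582] [-179.7   -0.4  -89.9] f [ 0.4 -0.5 -2.1] w 0.0494 tips [(0, None, None), (157, np.float64(0.1715), np.float64(-0.1051))]
```

```bash
python3 -m inch '[{"x":0.5,"y":0,"z":0.4,"yaw":0},{"x":0.6,"y":0,"z":0.8,"yaw":0},{"x":0.35,"y":0,"z":1,"yaw":0},{"x":0.15,"y":0,"z":0.7,"yaw":0},{"x":0.0,"y":0,"z":0.4,"yaw":0}]'
python3 -m inch '[{"x":0,"y":0,"z":0.4,"yaw":0},{"x":0,"y":0,"z":0.2,"yaw":0},{"x":0,"y":0,"z":0.1,"yaw":0}]'
python3 chk.py pics/s5.png
```

```text
time_s: 9.37
tcp_pos: [0.4727, -0.1403, 0.0761]
eef_rot: [-179.2, -0.3, -89.4]
contact_force: [0.0, 0.4, -1.9]
gripper_width: 0.0494
time_s: 9.62
tcp_pos: [0.4731, -0.1387, 0.0549]
eef_rot: [-179.5, -0.4, -89.3]
contact_force: [-1.0, 0.7, -1.5]
gripper_width: 0.0495
9.77 [ 0.4734 -0.1389  0.0559] [-179.4   -0.4  -89.3] f [-0.7 -0.2 -1.9] w 0.0493 tips [(0, None, None), (114, np.float64(0.0705), np.float64(-0.1405))]
```

View pics/s5.png

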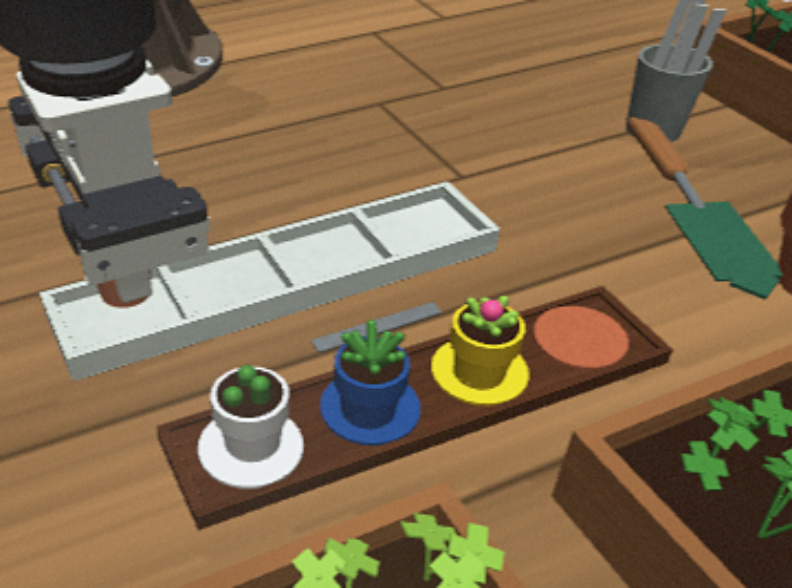

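The pot hangs over the rightmost compartment at (125,290), slightly off centre. I correct by −8 mm in x and −4.5 mm in y, then lower it.

```bash
python3 -m inch '[{"x":0.15,"y":0.25,"z":0,"yaw":0},{"x":0.05,"y":0.1,"z":0,"yaw":0},{"x":0,"y":0,"z":0.3,"yaw":0},{"x":0,"y":0,"z":0.3,"yaw":0},{"x":0,"y":0,"z":0.15,"yaw":0}]'
python3 chk.py
```

```text
time_s: 10.23
tcp_pos: [0.4666, -0.1444, 0.0395]
eef_rot: [-179.0, -0.3, -89.3]
contact_force: [-1.1, -0.3, -2.6]
gripper_width: 0.0498
10.38 [ 0.4665 -0.1444  0.0397] [-179.    -0.3  -89.3] f [-0.3  0.6 -2.5] w 0.0489 tips [(0, None, None), (104, np.float64(0.0532), np.float64(-0.1459))]
```

```bash
python3 -m inch '[{"x":0,"y":0.05,"z":0.25,"yaw":0},{"x":0,"y":0.03,"z":0.25,"yaw":0},{"x":0,"y":0,"z":0.1,"yaw":0},{"x":0,"y":0,"z":0.05,"yaw":0}]'
python3 chk.py
```

```text
time_s: 10.77
tcp_pos: [0.4658, -0.1444, 0.0227]
eef_rot: [-178.9, -0.3, -89.3]
contact_force: [-0.5, 0.2, 12.6]
gripper_width: 0.0492
10.92 [ 0.466  -0.1444  0.0232] [-178.9   -0.3  -89.3] f [ 0.6 -0.  -2.3] w 0.0496 tips [(0, None, None), (300, np.float64(0.0116), np.float64(-0.1445))]
```

It touched the floor at TCP z 0.0227, which matches the expected 0.0225. Now I release, rise and look.

```bash
python3 -m inch '[{"x":0,"y":0,"z":0.03,"yaw":0},{"x":0,"y":0,"z":0,"yaw":0},{"x":0,"y":0,"z":0,"yaw":0},{"x":0,"y":0,"z":0,"yaw":0},{"x":0,"y":0,"z":0,"yaw":0}]' 1
python3 -m inch '[{"x":0,"y":0,"z":0,"yaw":0},{"x":0,"y":0,"z":0,"yaw":0},{"x":0,"y":0,"z":0,"yaw":0},{"x":0,"y":0,"z":0,"yaw":0}]'
python3 -m inch '[{"x":0,"y":0,"z":-0.3,"yaw":0},{"x":0,"y":0,"z":-0.7,"yaw":0},{"x":0,"y":0,"z":-1,"yaw":0},{"x":0,"y":0,"z":-1,"yaw":0},{"x":0,"y":0,"z":-0.5,"yaw":0}]'
python3 chk.py
cat > pots.py <<'E'
from m import *
from plant import r
def go():
    for n in("top","scene"):
        p,d=r.capture(n); w=cloud(r,n,d); X,Y,Z=w[...,0],w[...,1],w[...,2]
        m=(X>.4)&(X<.7)&(abs(Y)<.25)&(Z>.042)&(Z<.092)
        k,l,st,ce=cv2.connectedComponentsWithStats(m.astype(np.uint8))
        for j in range(1,k):
            if st[j,4]>60:
                q=w[l==j]; z=q[:,2].max(); q=q[(q[:,2]>.043)&(q[:,2]<.066)]
                if len(q)<30: continue
                h=cv2.convexHull((q[:,:2]*1000).astype(np.float32))[:,0]/1000
                s=least_squares(lambda t:np.hypot(h[:,0]-t[0],h[:,1]-t[1])-.025,h.mean(0),loss="soft_l1",f_scale=.001)
                print(n,ce[j].round(),st[j,4],s.x.round(4),"zmax",z.round(4))
go()
E
python3 pots.py
```

```text
time_s: 11.38
tcp_pos: [0.4675, -0.1443, 0.0234]
eef_rot: [-178.7, -0.3, -89.2]
contact_force: [-0.2, -1.0, -0.5]
gripper_width: 0.0772
time_s: 11.72
tcp_pos: [0.4678, -0.1443, 0.0237]
eef_rot: [-178.7, -0.3, -89.2]
contact_force: [-0.5, -0.7, -0.1]
gripper_width: 0.0875
time_s: 12.13
tcp_pos: [0.4626, -0.1441, 0.1128]
eef_rot: [-179.2, -0.4, -89.2]
contact_force: [0.4, -0.9, 0.7]
gripper_width: 0.0873
12.28 [ 0.4625 -0.1439  0.1113] [-179.2   -0.3  -89.3] f [ 0.4  0.2 -0.9] w 0.0876 tips [(0, None, None), (143, np.float64(0.1253), np.float64(-0.1455))]
top [277. 154.] 579 [0.6393 0.0727] zmax 0.0876
top [325. 156.] 581 [ 0.6375 -0.0181] zmax 0.0885
top [369. 161.] 586 [ 0.6303 -0.1023] zmax 0.0843
scene [231. 183.] 770 [ 0.4673 -0.146 ] zmax 0.0848
scene [400. 208.] 909 [0.6375 0.0706] zmax 0.0875
scene [348. 225.] 1075 [ 0.6363 -0.0202] zmax 0.088
scene [293. 242.] 1044 [ 0.6284 -0.1042] zmax 0.0849
```

Terracotta is placed at scene (0.467,−0.146) against a compartment centre of about (0.466,−0.1445). Its top sits 3 mm lower than before, because there is no mat there, so it stands upright. Now yellow.

```bash
python3 -m inch '[{"x":-0.5,"y":-0.4,"z":0,"yaw":0},{"x":-0.9,"y":-0.75,"z":0,"yaw":0},{"x":-1,"y":-0.8,"z":0,"yaw":0},{"x":-1,"y":-0.8,"z":0,"yaw":0},{"x":-1,"y":-0.8,"z":0,"yaw":0}]'
python3 -m inch '[{"x":-1,"y":-0.8,"z":0,"yaw":0},{"x":-1,"y":-0.8,"z":0,"yaw":0},{"x":-0.9,"y":-0.75,"z":0,"yaw":0},{"x":-0.6,"y":-0.5,"z":0,"yaw":0},{"x":-0.3,"y":-0.3,"z":0,"yaw":0}]'
python3 chk.py
```

```text
time_s: 12.85
tcp_pos: [0.5439, -0.0336, 0.1039]
eef_rot: [179.9, -0.4, -89.7]
contact_force: [-0.3, -0.7, 0.7]
gripper_width: 0.0878
time_s: 13.27
tcp_pos: [0.6242, 0.069, 0.0952]
eef_rot: [179.3, -0.7, -89.6]
contact_force: [0.1, -0.2, 0.4]
gripper_width: 0.0876
13.42 [0.6229 0.0673 0.0953] [179.3  -0.7 -89.6] f [-0.6  0.1 -0.4] w 0.0877 tips [(154, np.float64(0.1072), np.float64(0.0638)), (173, np.float64(0.1073), np.float64(0.0653))]
```

```bash
python3 -m inch '[{"x":-0.15,"y":-0.4,"z":0,"yaw":0},{"x":-0.05,"y":-0.2,"z":0,"yaw":0},{"x":0,"y":0,"z":0.4,"yaw":0},{"x":0,"y":0,"z":0.5,"yaw":0},{"x":0,"y":0,"z":0.3,"yaw":0}]'
python3 chk.py
```

```text
time_s: 13.88
tcp_pos: [0.6377, 0.0683, 0.0661]
eef_rot: [179.5, -0.6, -89.9]
contact_force: [-1.1, -0.3, -0.6]
gripper_width: 0.0876
14.03 [0.6374 0.0683 0.0665] [179.4  -0.6 -89.9] f [ 0.3 -0.1  0.1] w 0.0878 tips [(140, np.float64(0.0781), np.float64(0.065)), (158, np.float64(0.0789), np.float64(0.0661))]
```

```bash
python3 -m inch '[{"x":-0.1,"y":0,"z":0.4,"yaw":0},{"x":-0.05,"y":0,"z":0.6,"yaw":0},{"x":0,"y":0,"z":0.4,"yaw":0},{"x":0,"y":0,"z":0.2,"yaw":0},{"x":0,"y":0,"z":0.05,"yaw":0}]'
python3 chk.py
```

```text
time_s: 14.5
tcp_pos: [0.6394, 0.073, 0.0258]
eef_rot: [179.8, -0.5, -89.8]
contact_force: [-0.4, -0.3, 1.0]
gripper_width: 0.0873
14.65 [0.6401 0.0731 0.027 ] [179.9  -0.5 -89.8] f [0.1 0.8 0.5] w 0.0877 tips [(149, np.float64(0.0152), np.float64(0.0678)), (139, np.float64(0.0155), np.float64(0.0708))]
```

```bash
python3 -m inch '[{"x":0,"y":0,"z":0,"yaw":0},{"x":0,"y":0,"z":0,"yaw":0},{"x":0,"y":0,"z":0,"yaw":0},{"x":0,"y":0,"z":0,"yaw":0},{"x":0,"y":0,"z":0,"yaw":0}]' -1 25
python3 -m inch '[{"x":0,"y":0,"z":0,"yaw":0},{"x":0,"y":0,"z":0,"yaw":0},{"x":0,"y":0,"z":0,"yaw":0},{"x":0,"y":0,"z":0,"yaw":0},{"x":0,"y":0,"z":0,"yaw":0}]'
python3 -m inch '[{"x":0,"y":0,"z":-0.3,"yaw":0},{"x":0,"y":0,"z":-0.7,"yaw":0},{"x":0,"y":0,"z":-1,"yaw":0},{"x":0,"y":0,"z":-1,"yaw":0},{"x":0,"y":0,"z":-1,"yaw":0}]'
python3 -m inch '[{"x":0,"y":0.3,"z":-0.7,"yaw":0},{"x":0.5,"y":0.65,"z":-0.2,"yaw":0},{"x":0.6,"y":0.8,"z":0,"yaw":0},{"x":0.6,"y":0.8,"z":0,"yaw":0},{"x":0.6,"y":0.8,"z":0,"yaw":0}]'
python3 -m inch '[{"x":0.6,"y":0.8,"z":0,"yaw":0},{"x":0.6,"y":0.8,"z":0,"yaw":0},{"x":0.6,"y":0.65,"z":0,"yaw":0},{"x":0.5,"y":0.4,"z":0,"yaw":0},{"x":0.2,"y":0.2,"z":0,"yaw":0}]'
python3 chk.py
```

```text
time_s: 15.12
tcp_pos: [0.6417, 0.0736, 0.0297]
eef_rot: [-179.9, -0.4, -89.8]
contact_force: [0.4, -0.5, -0.3]
gripper_width: 0.0598
time_s: 15.53
tcp_pos: [0.6414, 0.0735, 0.0298]
eef_rot: [-179.9, -0.4, -89.8]
contact_force: [-0.8, 0.6, 0.1]
gripper_width: 0.0495
time_s: 15.95
tcp_pos: [0.6361, 0.0726, 0.1265]
eef_rot: [179.2, -0.7, -89.9]
contact_force: [1.0, 0.3, -1.8]
gripper_width: 0.0494
time_s: 16.37
tcp_pos: [0.5567, 0.0169, 0.1597]
eef_rot: [179.9, -0.5, -89.7]
contact_force: [-0.4, -0.1, -1.4]
gripper_width: 0.0494
time_s: 16.78
tcp_pos: [0.4786, -0.0501, 0.1626]
eef_rot: [-180.0, -0.4, -89.7]
contact_force: [0.3, 0.0, -2.5]
gripper_width: 0.0495
16.93 [ 0.4804 -0.0491  0.1626] [-179.9   -0.4  -89.7] f [ 0.1  0.2 -1.7] w 0.0493 tips [(4, np.float64(0.1858), np.float64(-0.0621)), (152, np.float64(0.1757), np.float64(-0.0511))]
```

```bash
python3 -m inch '[{"x":0.1,"y":0.3,"z":0.4,"yaw":0},{"x":0.1,"y":0.3,"z":0.8,"yaw":0},{"x":0,"y":0.2,"z":1,"yaw":0},{"x":0,"y":0.1,"z":0.8,"yaw":0},{"x":0,"y":0,"z":0.5,"yaw":0}]'
python3 -m inch '[{"x":0,"y":0,"z":0.3,"yaw":0},{"x":0,"y":0,"z":0.2,"yaw":0},{"x":0,"y":0,"z":0.1,"yaw":0}]'
python3 chk.py
```

```text
time_s: 17.4
tcp_pos: [0.4666, -0.0511, 0.0754]
eef_rot: [-179.4, -0.3, -89.5]
contact_force: [-0.4, -0.5, -1.4]
gripper_width: 0.0495
time_s: 17.65
tcp_pos: [0.4676, -0.0501, 0.0569]
eef_rot: [-179.6, -0.4, -89.4]
contact_force: [-0.1, -0.5, -1.3]
gripper_width: 0.0491
17.8 [ 0.4677 -0.0502  0.0578] [-179.5   -0.4  -89.5] f [ 0.2 -0.6 -1.8] w 0.0493 tips [(0, None, None), (104, np.float64(0.0727), np.float64(-0.0523))]
```

```bash
python3 -m inch '[{"x":0.1,"y":0.12,"z":0.2,"yaw":0},{"x":0.03,"y":0.05,"z":0.4,"yaw":0},{"x":0,"y":0.03,"z":0.3,"yaw":0},{"x":0,"y":0,"z":0.15,"yaw":0},{"x":0,"y":0,"z":0.05,"yaw":0}]'
python3 chk.py
```

```text
time_s: 18.27
tcp_pos: [0.4651, -0.0536, 0.032]
eef_rot: [-179.1, -0.3, -89.5]
contact_force: [-0.9, -0.1, -1.6]
gripper_width: 0.0494
18.42 [ 0.4655 -0.0534  0.0325] [-179.1   -0.3  -89.4] f [-0.5  0.5 -2.2] w 0.0495 tips [(7, np.float64(0.0212), np.float64(-0.0713)), (187, np.float64(0.0207), np.float64(-0.0534))]
```

```bash
python3 -m inch '[{"x":0,"y":0.02,"z":0.12,"yaw":0},{"x":0,"y":0,"z":0.1,"yaw":0},{"x":0,"y":0,"z":0.05,"yaw":0}]'
python3 chk.py
```

```text
time_s: 18.72
tcp_pos: [0.4664, -0.0531, 0.0267]
eef_rot: [-178.9, -0.2, -89.4]
contact_force: [-5.7, 2.6, 22.1]
gripper_width: 0.0495
18.87 [ 0.4663 -0.0531  0.0269] [-178.9   -0.2  -89.4] f [-1.9  1.1  5.3] w 0.0495 tips [(10, np.float64(0.0162), np.float64(-0.0712)), (227, np.float64(0.015), np.float64(-0.0531))]
```

The pot is seated on the floor, with 5 N of residual contact. I release, rise and move over blue.

```bash
python3 -m inch '[{"x":0,"y":0,"z":0,"yaw":0},{"x":0,"y":0,"z":0,"yaw":0},{"x":0,"y":0,"z":0,"yaw":0},{"x":0,"y":0,"z":0,"yaw":0},{"x":0,"y":0,"z":0,"yaw":0}]' 1
python3 -m inch '[{"x":0,"y":0,"z":0,"yaw":0},{"x":0,"y":0,"z":0,"yaw":0},{"x":0,"y":0,"z":0,"yaw":0},{"x":0,"y":0,"z":0,"yaw":0}]'
python3 -m inch '[{"x":0,"y":0,"z":-0.3,"yaw":0},{"x":0,"y":0,"z":-0.7,"yaw":0},{"x":0,"y":0,"z":-1,"yaw":0},{"x":0,"y":0,"z":-1,"yaw":0},{"x":0,"y":0,"z":-0.6,"yaw":0}]'
python3 -m inch '[{"x":-0.1,"y":-0.4,"z":0,"yaw":0},{"x":-0.15,"y":-0.8,"z":0,"yaw":0},{"x":-0.15,"y":-0.9,"z":0,"yaw":0},{"x":-0.15,"y":-0.9,"z":0,"yaw":0},{"x":-0.15,"y":-0.9,"z":0,"yaw":0}]'
python3 -m inch '[{"x":-0.15,"y":-0.9,"z":0,"yaw":0},{"x":-0.15,"y":-0.9,"z":0,"yaw":0},{"x":-0.15,"y":-0.8,"z":0,"yaw":0},{"x":-0.1,"y":-0.5,"z":0,"yaw":0},{"x":-0.1,"y":-0.3,"z":0,"yaw":0}]'
python3 chk.py; python3 pots.py
```

```text
time_s: 19.33
tcp_pos: [0.4674, -0.0529, 0.0273]
eef_rot: [-178.8, -0.2, -89.4]
contact_force: [-0.0, 0.2, 0.1]
gripper_width: 0.0768
time_s: 19.67
tcp_pos: [0.4674, -0.0528, 0.0271]
eef_rot: [-178.8, -0.2, -89.4]
contact_force: [0.1, 0.8, -0.8]
gripper_width: 0.0878
time_s: 20.08
tcp_pos: [0.4622, -0.0535, 0.1184]
eef_rot: [-179.4, -0.4, -89.4]
contact_force: [1.7, 0.9, 0.8]
gripper_width: 0.0877
time_s: 20.5
tcp_pos: [0.5626, -0.0342, 0.1275]
eef_rot: [-178.8, -0.2, -89.4]
contact_force: [0.1, 1.1, -0.0]
gripper_width: 0.0875
time_s: 20.92
tcp_pos: [0.655, -0.0159, 0.1274]
eef_rot: [-178.8, -0.2, -89.4]
contact_force: [0.1, -0.2, -0.6]
gripper_width: 0.0875
21.07 [ 0.6533 -0.016   0.1273] [-178.9   -0.2  -89.4] f [-1.   0.7 -0.2] w 0.0875 tips [(202, np.float64(0.1375), np.float64(-0.0195)), (188, np.float64(0.1416), np.float64(-0.0175))]
top [369. 161.] 583 [ 0.6303 -0.1022] zmax 0.0845
top [343. 246.] 588 [ 0.4687 -0.0538] zmax 0.0838
top [392. 247.] 621 [ 0.4684 -0.1439] zmax 0.0859
scene [282. 168.] 698 [ 0.4671 -0.0561] zmax 0.0833
scene [231. 183.] 793 [ 0.467  -0.1458] zmax 0.0847
scene [348. 225.] 1071 [ 0.636  -0.0202] zmax 0.0875
scene [293. 242.] 1045 [ 0.6282 -0.1044] zmax 0.0841
```

```bash
python3 -m inch '[{"x":0.1,"y":0.35,"z":0,"yaw":0},{"x":0.02,"y":0.3,"z":0.4,"yaw":0},{"x":0,"y":0.1,"z":0.8,"yaw":0},{"x":0,"y":0,"z":0.6,"yaw":0},{"x":0,"y":0,"z":0.3,"yaw":0}]'
python3 chk.py
```

```text
time_s: 21.63
tcp_pos: [0.6318, -0.0205, 0.0788]
eef_rot: [-178.4, -0.1, -89.4]
contact_force: [0.3, -0.7, -0.4]
gripper_width: 0.0874
21.78 [ 0.6329 -0.0204  0.0798] [-1.784e+02 -1.000e-01 -8.940e+01] f [-0.4  0.4  0.3] w 0.0875 tips [(158, np.float64(0.0901), np.float64(-0.0247)), (143, np.float64(0.0955), np.float64(-0.0225))]
```

```bash
python3 -m inch '[{"x":-0.06,"y":-0.1,"z":0.4,"yaw":0},{"x":0,"y":-0.05,"z":0.7,"yaw":0},{"x":0,"y":0,"z":0.5,"yaw":0},{"x":0,"y":0,"z":0.3,"yaw":0},{"x":0,"y":0,"z":0.1,"yaw":0}]'
python3 chk.py
```

```text
time_s: 22.25
tcp_pos: [0.6439, -0.0175, 0.0329]
eef_rot: [-177.7, 0.0, -89.3]
contact_force: [0.8, -0.3, 0.4]
gripper_width: 0.0875
22.4 [ 0.6444 -0.0175  0.0342] [-177.7    0.   -89.3] f [0.6 0.5 0.5] w 0.0875 tips [(86, np.float64(0.0443), np.float64(-0.0269)), (115, np.float64(0.0485), np.float64(-0.0192))]
```

```bash
python3 -m inch '[{"x":0.06,"y":0.2,"z":0.1,"yaw":0},{"x":0,"y":0.06,"z":0.1,"yaw":0},{"x":0,"y":0,"z":0.03,"yaw":0}]'
python3 chk.py
python3 -m inch '[{"x":0,"y":0,"z":0,"yaw":0},{"x":0,"y":0,"z":0,"yaw":0},{"x":0,"y":0,"z":0,"yaw":0},{"x":0,"y":0,"z":0,"yaw":0},{"x":0,"y":0,"z":0,"yaw":0}]' -1 25
python3 -m inch '[{"x":0,"y":0,"z":0,"yaw":0},{"x":0,"y":0,"z":0,"yaw":0},{"x":0,"y":0,"z":0,"yaw":0},{"x":0,"y":0,"z":0,"yaw":0},{"x":0,"y":0,"z":0,"yaw":0}]'
python3 -m inch '[{"x":0,"y":0,"z":-0.3,"yaw":0},{"x":0,"y":0,"z":-0.7,"yaw":0},{"x":0,"y":0,"z":-1,"yaw":0},{"x":0,"y":0,"z":-1,"yaw":0},{"x":0,"y":0,"z":-1,"yaw":0}]'
python3 chk.py
```

```text
time_s: 22.7
tcp_pos: [0.639, -0.0189, 0.0302]
eef_rot: [-177.4, 0.1, -89.3]
contact_force: [-0.1, -0.4, -0.5]
gripper_width: 0.0877
22.85 [ 0.6394 -0.0189  0.0303] [-1.774e+02  1.000e-01 -8.930e+01] f [-0.8 -0.2  0.5] w 0.0877 tips [(110, np.float64(0.0406), np.float64(-0.027)), (107, np.float64(0.0473), np.float64(-0.0207))]
time_s: 23.32
tcp_pos: [0.64, -0.0187, 0.0307]
eef_rot: [-177.4, 0.1, -89.3]
contact_force: [-0.6, -0.1, -0.4]
gripper_width: 0.0599
time_s: 23.73
tcp_pos: [0.6397, -0.0188, 0.0306]
eef_rot: [-177.4, 0.1, -89.3]
contact_force: [-0.8, -0.0, -0.1]
gripper_width: 0.0499
time_s: 24.15
tcp_pos: [0.6299, -0.0199, 0.1274]
eef_rot: [-178.3, -0.1, -89.4]
contact_force: [0.2, 0.6, -2.4]
gripper_width: 0.0494
24.3 [ 0.632  -0.0194  0.1294] [-177.9   -0.   -89.4] f [-0.5 -0.6 -2.1] w 0.0492 tips [(13, np.float64(0.1432), np.float64(-0.0329)), (142, np.float64(0.1447), np.float64(-0.0212))]
```

```bash
python3 -m inch '[{"x":0,"y":0.3,"z":-0.7,"yaw":0},{"x":-0.2,"y":0.6,"z":-0.3,"yaw":0},{"x":-0.3,"y":0.75,"z":0,"yaw":0},{"x":-0.3,"y":0.75,"z":0,"yaw":0},{"x":-0.3,"y":0.75,"z":0,"yaw":0}]'
python3 -m inch '[{"x":-0.3,"y":0.75,"z":0,"yaw":0},{"x":-0.3,"y":0.75,"z":0,"yaw":0},{"x":-0.25,"y":0.65,"z":0,"yaw":0},{"x":-0.1,"y":0.4,"z":0,"yaw":0},{"x":-0.1,"y":0.2,"z":0,"yaw":0}]'
python3 chk.py
```

```text
time_s: 24.77
tcp_pos: [0.5469, 0.006, 0.1438]
eef_rot: [-178.7, -0.1, -89.6]
contact_force: [0.8, -0.2, -0.7]
gripper_width: 0.0497
time_s: 25.18
tcp_pos: [0.4678, 0.0313, 0.1362]
eef_rot: [-179.4, -0.3, -89.7]
contact_force: [-0.8, 0.2, -1.1]
gripper_width: 0.0492
25.33 [0.4699 0.0316 0.137 ] [-179.3   -0.3  -89.6] f [-0.1  0.2 -0.7] w 0.0496 tips [(9, np.float64(0.1523), np.float64(0.0179)), (123, np.float64(0.1504), np.float64(0.0296))]
```

```bash
python3 -m inch '[{"x":-0.1,"y":0.1,"z":0.4,"yaw":0},{"x":-0.1,"y":0.1,"z":0.8,"yaw":0},{"x":0,"y":0.1,"z":0.8,"yaw":0},{"x":0,"y":0,"z":0.5,"yaw":0},{"x":0,"y":0,"z":0.3,"yaw":0}]'
python3 -m inch '[{"x":0,"y":0,"z":0.1,"yaw":0},{"x":0,"y":0,"z":0.05,"yaw":0}]'
python3 chk.py
```

```text
time_s: 25.8
tcp_pos: [0.4713, 0.0371, 0.0669]
eef_rot: [-178.8, -0.2, -89.7]
contact_force: [-1.1, -0.3, -2.7]
gripper_width: 0.0493
time_s: 25.97
tcp_pos: [0.4718, 0.0363, 0.0613]
eef_rot: [-179.0, -0.3, -89.8]
contact_force: [0.1, -1.0, -1.5]
gripper_width: 0.0494
26.12 [0.472  0.0366 0.0621] [-178.9   -0.2  -89.8] f [-0.2  0.6 -0.5] w 0.0499 tips [(10, np.float64(0.0782), np.float64(0.0234)), (91, np.float64(0.0764), np.float64(0.0339))]
```

```bash
python3 -m inch '[{"x":0,"y":0.2,"z":0.2,"yaw":0},{"x":0,"y":0.1,"z":0.4,"yaw":0},{"x":0,"y":0.03,"z":0.35,"yaw":0},{"x":0,"y":0,"z":0.2,"yaw":0},{"x":0,"y":0,"z":0.08,"yaw":0}]'
python3 chk.py
```

```text
time_s: 26.58
tcp_pos: [0.4655, 0.0377, 0.033]
eef_rot: [-178.5, -0.0, -89.8]
contact_force: [0.6, 0.0, -1.8]
gripper_width: 0.0499
26.73 [0.4659 0.0378 0.0335] [-178.5   -0.   -89.8] f [-0.1  0.4 -0.8] w 0.0494 tips [(32, np.float64(0.0216), np.float64(0.022)), (153, np.float64(0.0216), np.float64(0.0387))]
```

```bash
python3 -m inch '[{"x":0.04,"y":0.01,"z":0.12,"yaw":0},{"x":0,"y":0,"z":0.08,"yaw":0},{"x":0,"y":0,"z":0.05,"yaw":0}]'
python3 chk.py
```

```text
time_s: 27.03
tcp_pos: [0.4672, 0.0374, 0.0282]
eef_rot: [-178.3, 0.1, -89.8]
contact_force: [-0.3, -0.2, -1.0]
gripper_width: 0.0498
27.18 [0.4669 0.0372 0.0281] [-1.783e+02  1.000e-01 -8.980e+01] f [-0.3  0.  -1.2] w 0.0497 tips [(41, np.float64(0.0166), np.float64(0.0217)), (188, np.float64(0.0164), np.float64(0.0375))]
```

```bash
python3 -m inch '[{"x":0,"y":0,"z":0.06,"yaw":0},{"x":0,"y":0,"z":0.03,"yaw":0}]'
python3 -m inch '[{"x":0,"y":0,"z":0,"yaw":0},{"x":0,"y":0,"z":0,"yaw":0},{"x":0,"y":0,"z":0,"yaw":0},{"x":0,"y":0,"z":0,"yaw":0},{"x":0,"y":0,"z":0,"yaw":0}]' 1
python3 -m inch '[{"x":0,"y":0,"z":0,"yaw":0},{"x":0,"y":0,"z":0,"yaw":0},{"x":0,"y":0,"z":0,"yaw":0},{"x":0,"y":0,"z":0,"yaw":0}]'
python3 -m inch '[{"x":0,"y":0,"z":-0.3,"yaw":0},{"x":0,"y":0,"z":-0.7,"yaw":0},{"x":0,"y":0,"z":-1,"yaw":0},{"x":0,"y":0,"z":-1,"yaw":0},{"x":0,"y":0,"z":-0.6,"yaw":0}]'
python3 -m inch '[{"x":0.3,"y":-0.4,"z":0,"yaw":0},{"x":0.6,"y":-0.7,"z":0,"yaw":0},{"x":0.65,"y":-0.8,"z":0,"yaw":0},{"x":0.65,"y":-0.8,"z":0,"yaw":0},{"x":0.65,"y":-0.8,"z":0,"yaw":0}]'
python3 -m inch '[{"x":0.65,"y":-0.8,"z":0,"yaw":0},{"x":0.65,"y":-0.8,"z":0,"yaw":0},{"x":0.6,"y":-0.7,"z":0,"yaw":0},{"x":0.4,"y":-0.4,"z":0,"yaw":0},{"x":0.2,"y":-0.2,"z":0,"yaw":0}]'
python3 chk.py; python3 pots.py
```

```text
time_s: 27.4
tcp_pos: [0.4669, 0.0372, 0.0271]
eef_rot: [-178.4, 0.0, -89.7]
contact_force: [-7.8, 1.2, 16.2]
gripper_width: 0.0493
time_s: 27.82
tcp_pos: [0.4678, 0.0377, 0.028]
eef_rot: [-178.2, 0.1, -89.7]
contact_force: [-0.6, -0.3, -0.6]
gripper_width: 0.0774
time_s: 28.15
tcp_pos: [0.4679, 0.0377, 0.0278]
eef_rot: [-178.2, 0.1, -89.7]
contact_force: [-0.1, -0.5, -0.2]
gripper_width: 0.0878
time_s: 28.57
tcp_pos: [0.4619, 0.0359, 0.1189]
eef_rot: [-178.8, -0.2, -89.7]
contact_force: [0.6, 0.7, 0.6]
gripper_width: 0.0872
time_s: 28.98
tcp_pos: [0.553, -0.034, 0.1317]
eef_rot: [-178.1, 0.1, -89.3]
contact_force: [0.4, 1.9, -0.3]
gripper_width: 0.0876
time_s: 29.4
tcp_pos: [0.6316, -0.1015, 0.1371]
eef_rot: [-178.0, 0.1, -89.4]
contact_force: [0.8, 0.5, -0.3]
gripper_width: 0.0878
29.55 [ 0.6302 -0.1003  0.1368] [-1.78e+02  1.00e-01 -8.94e+01] f [-0.1  0.2  0.7] w 0.0877 tips [(47, np.float64(0.1488), np.float64(-0.1133)), (184, np.float64(0.1525), np.float64(-0.1021))]
top [378. 157.] 115 [ 0.6327 -0.1001] zmax 0.0775
top [360. 159.] 75 [ 0.6307 -0.1037] zmax 0.0686
top [294. 246.] 566 [0.4681 0.038 ] zmax 0.0867
top [343. 246.] 585 [ 0.4687 -0.0537] zmax 0.0859
top [392. 247.] 619 [ 0.4685 -0.1436] zmax 0.0857
scene [231. 183.] 789 [ 0.4669 -0.1459] zmax 0.0847
scene [293. 242.] 1045 [ 0.6284 -0.1044] zmax 0.0852
```

```bash
python3 -m inch '[{"x":0.1,"y":0.1,"z":0.4,"yaw":0},{"x":0.02,"y":0.1,"z":0.8,"yaw":0},{"x":0,"y":0.1,"z":0.6,"yaw":0},{"x":0,"y":0.05,"z":0.4,"yaw":0},{"x":0,"y":0,"z":0.2,"yaw":0}]'
python3 chk.py
```

```text
time_s: 30.12
tcp_pos: [0.622, -0.0998, 0.0763]
eef_rot: [-177.7, 0.2, -89.1]
contact_force: [-0.6, 1.0, -0.0]
gripper_width: 0.0877
30.27 [ 0.6232 -0.1     0.0778] [-177.6    0.2  -89.1] f [ 0.1 -1.1  0.3] w 0.0875 tips [(70, np.float64(0.0907), np.float64(-0.1041)), (139, np.float64(0.0948), np.float64(-0.1014))]
```

```bash
python3 -m inch '[{"x":0.12,"y":-0.05,"z":0.4,"yaw":0},{"x":0.08,"y":0,"z":0.65,"yaw":0},{"x":0.03,"y":0,"z":0.45,"yaw":0},{"x":0,"y":0,"z":0.25,"yaw":0},{"x":0,"y":0,"z":0.1,"yaw":0}]'
python3 chk.py
```

```text
time_s: 30.73
tcp_pos: [0.6314, -0.1061, 0.0332]
eef_rot: [-177.0, 0.2, -89.0]
contact_force: [0.1, 0.2, 0.1]
gripper_width: 0.0878
30.88 [ 0.6318 -0.1059  0.0344] [-177.     0.2  -89. ] f [ 0.3 -0.3  0.5] w 0.088 tips [(41, np.float64(0.0436), np.float64(-0.1121)), (113, np.float64(0.0512), np.float64(-0.1076))]
```

```bash
python3 -m inch '[{"x":-0.08,"y":0.02,"z":0.1,"yaw":0},{"x":-0.03,"y":0.02,"z":0.06,"yaw":0},{"x":0,"y":0,"z":0.03,"yaw":0}]'
python3 chk.py
python3 -m inch '[{"x":0,"y":0,"z":0,"yaw":0},{"x":0,"y":0,"z":0,"yaw":0},{"x":0,"y":0,"z":0,"yaw":0},{"x":0,"y":0,"z":0,"yaw":0},{"x":0,"y":0,"z":0,"yaw":0}]' -1 25
python3 -m inch '[{"x":0,"y":0,"z":0,"yaw":0},{"x":0,"y":0,"z":0,"yaw":0},{"x":0,"y":0,"z":0,"yaw":0},{"x":0,"y":0,"z":0,"yaw":0},{"x":0,"y":0,"z":0,"yaw":0}]'
python3 -m inch '[{"x":0,"y":0,"z":-0.3,"yaw":0},{"x":0,"y":0,"z":-0.7,"yaw":0},{"x":0,"y":0,"z":-1,"yaw":0},{"x":0,"y":0,"z":-1,"yaw":0},{"x":0,"y":0,"z":-1,"yaw":0}]'
python3 chk.py pics/s6.png
```

```text
time_s: 31.18
tcp_pos: [0.6324, -0.1027, 0.0315]
eef_rot: [-176.8, 0.2, -89.0]
contact_force: [-0.2, -0.0, -0.2]
gripper_width: 0.0875
31.33 [ 0.6324 -0.1028  0.0315] [-176.8    0.2  -89. ] f [-0.5  0.1  0. ] w 0.0874 tips [(40, np.float64(0.0417), np.float64(-0.1093)), (112, np.float64(0.048), np.float64(-0.1043))]
time_s: 31.8
tcp_pos: [0.6326, -0.1029, 0.0318]
eef_rot: [-176.8, 0.2, -89.0]
contact_force: [-0.3, 0.1, -0.1]
gripper_width: 0.0597
time_s: 32.22
tcp_pos: [0.6322, -0.103, 0.0317]
eef_rot: [-176.8, 0.2, -89.0]
contact_force: [-0.6, -0.5, 0.1]
gripper_width: 0.0496
time_s: 32.63
tcp_pos: [0.6211, -0.1037, 0.1283]
eef_rot: [-177.7, 0.2, -89.1]
contact_force: [0.6, -0.1, -1.2]
gripper_width: 0.0496
32.78 [ 0.6233 -0.1035  0.1303] [-177.3    0.2  -89.1] f [-1.1 -0.1 -2.1] w 0.0501 tips [(0, None, None), (158, np.float64(0.1459), np.float64(-0.1053))]
```

View pics/s6.png

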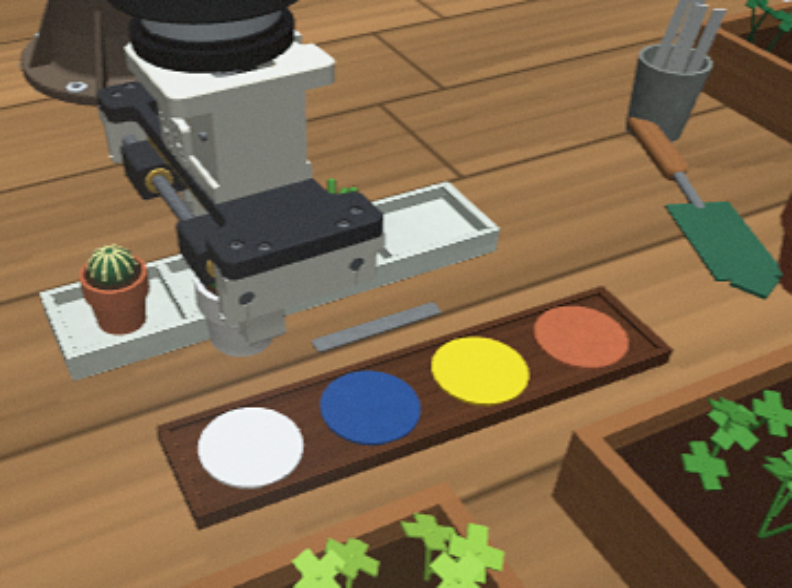

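White is held at (245,325). All four mats are empty, and terracotta stands upright at (115,290). I carry white to the leftmost compartment.

```bash
python3 -m inch '[{"x":0,"y":0.2,"z":-0.9,"yaw":0},{"x":-0.4,"y":0.4,"z":-0.6,"yaw":0},{"x":-0.8,"y":0.5,"z":-0.1,"yaw":0},{"x":-0.9,"y":0.55,"z":0,"yaw":0},{"x":-0.9,"y":0.6,"z":0,"yaw":0}]'
python3 -m inch '[{"x":-0.9,"y":0.6,"z":0,"yaw":0},{"x":-0.9,"y":0.6,"z":0,"yaw":0},{"x":-0.9,"y":0.6,"z":0,"yaw":0},{"x":-0.9,"y":0.6,"z":0,"yaw":0},{"x":-0.8,"y":0.5,"z":0,"yaw":0}]'
python3 -m inch '[{"x":-0.6,"y":0.4,"z":0,"yaw":0},{"x":-0.4,"y":0.2,"z":0,"yaw":0},{"x":-0.2,"y":0.1,"z":0,"yaw":0}]'
python3 chk.py
```

```text
time_s: 33.25
tcp_pos: [0.5589, -0.0309, 0.1604]
eef_rot: [-178.2, 0.2, -89.5]
contact_force: [0.4, 1.3, -1.9]
gripper_width: 0.0497
time_s: 33.67
tcp_pos: [0.4768, 0.0811, 0.152]
eef_rot: [-178.8, -0.0, -89.7]
contact_force: [0.6, 0.6, -2.0]
gripper_width: 0.0498
time_s: 33.92
tcp_pos: [0.4537, 0.1132, 0.1484]
eef_rot: [-179.2, -0.2, -89.5]
contact_force: [-0.4, 0.3, -1.9]
gripper_width: 0.0497
34.07 [0.4548 0.1125 0.1488] [-179.1   -0.2  -89.5] f [ 0.9 -0.5 -0.8] w 0.05 tips [(13, np.float64(0.1638), np.float64(0.099)), (112, np.float64(0.162), np.float64(0.1102))]
```

```bash
python3 -m inch '[{"x":-0.2,"y":-0.1,"z":0.4,"yaw":0},{"x":-0.25,"y":-0.1,"z":0.8,"yaw":0},{"x":-0.1,"y":0,"z":0.9,"yaw":0},{"x":0,"y":0,"z":0.6,"yaw":0},{"x":0,"y":0,"z":0.4,"yaw":0}]'
python3 -m inch '[{"x":0,"y":0,"z":0.2,"yaw":0},{"x":0,"y":0,"z":0.1,"yaw":0}]'
python3 chk.py
```

```text
time_s: 34.53
tcp_pos: [0.4661, 0.1255, 0.0685]
eef_rot: [-178.8, 0.0, -89.9]
contact_force: [-0.5, -0.1, -2.5]
gripper_width: 0.0496
time_s: 34.7
tcp_pos: [0.4657, 0.1237, 0.0571]
eef_rot: [-179.0, -0.1, -90.0]
contact_force: [0.5, -0.4, -3.0]
gripper_width: 0.0497
34.85 [0.4661 0.1243 0.0585] [-1.79e+02 -1.00e-01 -9.00e+01] f [ 1.3 -0.5 -1.8] w 0.0495 tips [(13, np.float64(0.0742), np.float64(0.1111)), (85, np.float64(0.0728), np.float64(0.1216))]
```

```bash
python3 -m inch '[{"x":-0.08,"y":0.03,"z":0.25,"yaw":0},{"x":-0.02,"y":0.03,"z":0.4,"yaw":0},{"x":0,"y":0,"z":0.25,"yaw":0},{"x":0,"y":0,"z":0.12,"yaw":0}]'
python3 chk.py
```

```text
time_s: 35.23
tcp_pos: [0.4678, 0.1292, 0.0353]
eef_rot: [-178.5, 0.2, -90.0]
contact_force: [-0.5, 0.0, -2.3]
gripper_width: 0.0496
35.38 [0.4678 0.129  0.0357] [-178.5    0.2  -90. ] f [ 0.6 -0.6 -1.2] w 0.0498 tips [(34, np.float64(0.0239), np.float64(0.1165)), (104, np.float64(0.0244), np.float64(0.1305))]
```

```bash
python3 -m inch '[{"x":0.06,"y":0.02,"z":0.12,"yaw":0},{"x":0.03,"y":0.02,"z":0.1,"yaw":0},{"x":0,"y":0,"z":0.05,"yaw":0}]'
python3 chk.py
```

```text
time_s: 35.68
tcp_pos: [0.4679, 0.1273, 0.0298]
eef_rot: [-178.4, 0.3, -89.9]
contact_force: [-0.0, -1.4, -0.8]
gripper_width: 0.0494
35.83 [0.4679 0.1274 0.0298] [-178.4    0.3  -89.9] f [ 0.2  1.2 -2.6] w 0.0495 tips [(47, np.float64(0.0184), np.float64(0.1149)), (141, np.float64(0.0182), np.float64(0.1269))]
```

```bash
python3 -m inch '[{"x":0,"y":0,"z":0.06,"yaw":0},{"x":0,"y":0,"z":0.04,"yaw":0}]'
python3 chk.py
python3 -m inch '[{"x":0,"y":0,"z":0,"yaw":0},{"x":0,"y":0,"z":0,"yaw":0},{"x":0,"y":0,"z":0,"yaw":0},{"x":0,"y":0,"z":0,"yaw":0},{"x":0,"y":0,"z":0,"yaw":0}]' 1
python3 -m inch '[{"x":0,"y":0,"z":0,"yaw":0},{"x":0,"y":0,"z":0,"yaw":0},{"x":0,"y":0,"z":0,"yaw":0},{"x":0,"y":0,"z":0,"yaw":0}]'
python3 -m inch '[{"x":0,"y":0,"z":-0.3,"yaw":0},{"x":0,"y":0,"z":-0.7,"yaw":0},{"x":0,"y":0,"z":-1,"yaw":0},{"x":0,"y":0,"z":-1,"yaw":0},{"x":0,"y":0,"z":-1,"yaw":0}]'
python3 -m inch '[{"x":-0.4,"y":-0.5,"z":-0.5,"yaw":0},{"x":-0.8,"y":-0.8,"z":0,"yaw":0},{"x":-0.8,"y":-0.8,"z":0,"yaw":0},{"x":-0.4,"y":-0.8,"z":0,"yaw":0},{"x":0,"y":-0.3,"z":0,"yaw":0}]'
python3 chk.py; python3 pots.py
python3 - <<'E'
from plant import r
import cv2,numpy as np
a=r.capture("scene")[0][60:300,180:480,::-1];b=r.capture("top")[0][130:290,190:440,::-1]
a=cv2.resize(a,(600,300+0)) if 0 else cv2.resize(a,None,fx=1.25,fy=1.25)
b=cv2.resize(b,None,fx=1.6,fy=1.6); h=max(a.shape[0],b.shape[0])
pad=lambda i:cv2.copyMakeBorder(i,0,h-i.shape[0],0,0,cv2.BORDER_CONSTANT)
cv2.imwrite("pics/fin.png",np.hstack([pad(a),pad(b)]))
E
```

```text
time_s: 36.05
tcp_pos: [0.4682, 0.1276, 0.0286]
eef_rot: [-178.4, 0.3, -89.9]
contact_force: [-11.3, 0.1, 23.3]
gripper_width: 0.0496
36.2 [0.4682 0.1276 0.0287] [-178.4    0.3  -89.9] f [-6.3  0.1 13.6] w 0.0493 tips [(48, np.float64(0.018), np.float64(0.1151)), (152, np.float64(0.0169), np.float64(0.1282))]
time_s: 36.67
tcp_pos: [0.4692, 0.1284, 0.0298]
eef_rot: [-178.2, 0.4, -89.9]
contact_force: [0.3, 0.1, 0.1]
gripper_width: 0.0778
time_s: 37.0
tcp_pos: [0.4693, 0.1284, 0.0295]
eef_rot: [-178.2, 0.4, -89.9]
contact_force: [-0.3, -0.2, -0.0]
gripper_width: 0.0878
time_s: 37.42
tcp_pos: [0.4624, 0.125, 0.1291]
eef_rot: [-178.9, -0.0, -89.9]
contact_force: [1.3, 0.4, 0.6]
gripper_width: 0.0873
time_s: 37.83
tcp_pos: [0.5461, 0.1883, 0.1568]
eef_rot: [-178.1, 0.5, -89.9]
contact_force: [0.2, -0.4, 0.9]
gripper_width: 0.0877
37.98 [0.5436 0.1861 0.1556] [-178.3    0.4  -90. ] f [-0.2 -1.1  0.5] w 0.0876 tips [(181, np.float64(0.1654), np.float64(0.1826)), (163, np.float64(0.1697), np.float64(0.1829))]
top [244. 244.] 622 [0.4687 0.128 ] zmax 0.0818
top [293. 246.] 590 [0.468 0.038] zmax 0.0853
top [343. 246.] 588 [ 0.4685 -0.0537] zmax 0.0847
top [392. 247.] 621 [ 0.4685 -0.1436] zmax 0.0866
scene [373. 142.] 566 [0.467  0.1256] zmax 0.0804
scene [330. 153.] 700 [0.4665 0.0356] zmax 0.0844
scene [282. 168.] 702 [ 0.4671 -0.0562] zmax 0.0841
scene [231. 183.] 791 [ 0.4672 -0.1458] zmax 0.0847
```

View pics/fin.png

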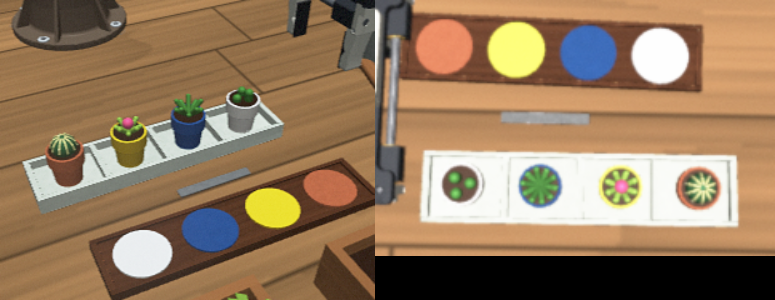

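All four pots stand upright and centred. In the top view, from left to right they are white (463,183), blue (540,185), yellow (621,187) and terracotta (698,188). The order is reversed and the gripper is clear, so I hand in.

```bash
python3 -c "
from plant import r
print(r.get_state()['time_s'],r.close_job())"
```

```text
the job is handed in; nothing more can be done
38.2333 None
```

All four pots are in the white tray in reversed order, and I handed the job in at 38.2 s. From left to right as seen from the robot they are now white, blue, yellow and terracotta.

**Final check:** Both cameras put every pot within about 4 mm of its compartment centre, and within 2 mm in the top view alone. Their tops are 80–87 mm above the table, about 3 mm lower than before because there are no mats in the white tray, so they stand upright on the floor. The gripper was open and clear of everything.

**Disagreements along the way:**
- **Fingertip height:** the text says the fingertips are 11 mm ahead of the reported TCP. The depth and the picture both showed them 10–12 mm behind it. I used the camera value for the grasp heights, and touchdown on the tray floor confirmed it to about 1 mm.
- **Tool tilt:** the tool drifted up to about 3° from vertical during the job, and the row moves could not correct that.
- **Contact forces:** setting the pots down gave brief wrist readings of up to about 26 N.

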